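# Top up the screw-tin tray from a locked parts carousel

### The arm

A 6-joint arm with a two-finger parallel gripper is mounted at the origin on a cart in front of the work surface, level with it; the furniture and walls round the work are solid. World frame = base frame: x ahead of the robot, y to its left, z up, the work surface at z = 0. Lengths are in m, angles in rad, forces in N, time in s.
With the tool pointing down it reaches from about 0.25 to 0.775 m from the base axis. Payload 8.9 kg.
Tool frame: the origin (TCP) lies at the very end of the fingers, on their centre line; the grasp point (between the pads) lies 19 mm behind it (robot.tcp_to_grasp is the distance from the TCP to the grasp point, in m); z points along the fingers, y is the line along which they close (so a half turn about z gives the same grasp; the last joint's range is limited). The gripper opens to 85 mm and grips with 20 to 120 N. Pads are 22 mm wide; open, the fingers measure 114 mm over their backs; the gripper's body (76 mm by 85 mm) begins 54 mm behind the grasp point. The pads swing forward as they close: fully open they stand 13 mm farther back than shut.
Start: joints at [-0.139, 0.291, -0.153, 1.127, 0, 1.431], TCP at [0.525, 0, 0.231] pointing down, gripper open.
Joint ranges: [-2.52, 2.52], [-0.91, 1.74], [-1.3, 1.37], [-1.96, 2.02], [-1.52, 1.47], [-3.14, 3.14]. Speed limits (rad/s): [2.22, 2.22, 2.79, 3.14, 3.14, 3.14].

### API

Orientations are given as a unit quaternion [x, y, z, w].
In Python, from bench import robot gives the robot as it stands. The module is installed in compiled form; this text tells all that it offers.
- The arm moves only by the tool move_arm, never from a script. Its argument "motion" is one flat list of numbers, 5 for each row, row after row: the shift along the tool's x, y, z in cm, then the turn about the tool's z in rad, then the finger opening in cm, from 0 to 8.54. In form: [tx, ty, tz, spin, gripper, tx, ty, tz, spin, gripper, ...]. A call has 1 to 8 rows; each row shifts and turns the commanded pose from where the row before left it, along the tool's axes as they then stand; what a row does not reach is not made up. A row lasts 1/10 s, in which the tool goes at most 50 mm and 8.59 degrees, less where a joint would pass 70% of its speed; a pose out of reach is approached as far as the arm can. A call is refused whole if a number of a shift passes 5 or a number of a turn 0.15, either way. A call with a gripper value outside its range is refused whole. The fingers move at their own pace and stop on an object; "force" is the grip in N (left out, the last holds). Time passes only in rows, so rows that do not move let the fingers close. It gives the time, the measured TCP pose, the force, the opening and the grip force at its end, in the units of the state.
- robot.get_obs(): the state, without advancing time (a new reading comes with each control period).
- robot.get_image(name): name is "scene" or "side" or "wrist"; returns a dict with "image" (400x640x3 uint8, red, green, blue), "depth" (400x640 float32, m along the optical axis (not along the pixel's ray), 0 where there is no reading), "mtx" (3x3 intrinsics, pixels), "world_to_cam" (4x4, takes a point from world to camera coordinates). Camera axes: x right, y down, z forward; pixel columns grow to the right and rows downward; lengths in m; the calibration is good to about 2 mm. The wrist camera is an equidistant fisheye: a pixel r from the principal point sees the ray r / f radians off the axis. A picture is of the moment at which its call begins.
- robot.job_done(): hands the job in; it is judged then, once.
The state is a dict: "time_s": time; "joint_pos": joint angles; "qd": joint speeds; "joint_torque": joint torques, N m; "eef_pos": TCP position; "eef_rot": TCP orientation; "force": force on the tool from outside, world axes, zero at the start; "torque": the same for the moment, N m; "width": finger opening in m; "gripper_force": force on a finger pad.
Only numpy, scipy, OpenCV 4.12 (cv2) and the standard library are available. Lean on these libraries where they do the work, as an engineer would, in place of code of your own. Each camera call takes 0.05 s, during which the arm holds its last target. There are 200 camera calls.

### The job

Top up the kitting tray: put a tin of screws from the parts carousel into each recess that is still empty, each tin flat on the bottom of its recess. The carousel gives up its tins only through the window in its clear cover, so first lift the spring collar and turn it until it hangs in the released position, then turn the carousel by its bar knob to bring one screw tin after another to the window. When the tray is full, turn the carousel until its blank sector closes the window again and let the collar back down so that the pin locks it; leave the tins already in the tray, the black tip cleaner in the carousel, any spare tin not needed and the other things on the bench where they are.

Things in the scene. Friction and masses are not known exactly. Their poses are not given: they have to be found in the camera images.
- carousel: parts carousel, fixed: round grey base and clear cover (63 to 67 mm above the bench), both 352 mm across, on thin posts. Origin: centre of the underside, on the turning axis; its -x points to the window, a wedge cut out of the cover 32 degrees either side of -x, from 50 mm radius to the edge. Inside is the platter: floor 22 mm above the bench; each tin stands at 112 mm radius in its own sector
- platter (a joint): angle of the platter, rad, counter-clockwise from above positive, no stops; 0 = blank sector in the window. Drag 0.06 N m, stays where left. Six 60-degree sectors parted by walls 26 mm high, 4 mm thick; five hold one tin each, the sixth is blank (solid grey wedge, top 60 mm above the bench). Rim 148 to 162 mm radius, 22 mm high over the floor, with six notches in line with the walls
- knob_grip (a point): middle of the bar knob on the carousel's axis, 88 mm above the bench: a black upright bar 64 mm long, 15 mm wide, from 74 to 102 mm above the bench, that turns with the platter; x of this frame runs along the bar
- blank_mid (a point): middle of the top of the blank sector (112 mm radius), turns with the platter; window closed = it lies on the carousel's -x axis, in the middle of the window
- lock_lift (a joint): lift of the lock pin, m: 0 = down in a rim notch (locked); sprung downward (5 N at 0, 10 N at 0.014), stop at 0.018. The pin (9 mm thick, round end) drops 9 mm into a 13 mm wide notch; one lies under it when a sector stands square in the window, as the blank one does at the start. Between notches it rides on the rim at 0.009. Hanging released it stands at 0.013
- lock_turn (a joint): turn of the collar, rad, counter-clockwise from above positive, stops at 0 and 1.35. At 0 its cross bar fits the sleeve's slot and it can go down. Lifted 0.015 or more and turned past 0.6 (best 1.2), the cross bar lies on top of the sleeve and holds the pin up when let go. To lock, turn it back to 0: it springs down by itself once in line with the slot
- collar_grip (a point): middle of the lock's collar: round knurled aluminium knob, upright, 28 mm across, 26 mm high, standing on the cover 155 mm from the carousel's axis on its +y side. With the pin down this point is 104 mm above the bench, the collar's underside 90 mm; below it the slotted sleeve (28 x 27 mm) and a 40 x 34 mm foot. Moves with lift and turn
- kit_tray: kitting tray, loose on the bench (1.2 kg), black plastic, 92 mm (x) by 386 mm (y), 12 mm thick, with a steel lifting bar 25 mm high at each y end. Origin: centre of the underside. Five round recesses in a row along y, 68 mm across and 6 mm deep, 74 mm apart. A fixed fume extractor, 235 mm high, stands 60 to 120 mm behind its left half
- recess_1 (a point): centre of the bottom of recess 1 of the tray (number 1 at the +y end), 6 mm above the tray's underside; the recess is 68 mm across and 6 mm deep
- recess_2 (a point): centre of the bottom of recess 2 of the tray (number 1 at the +y end), 6 mm above the tray's underside; the recess is 68 mm across and 6 mm deep
- recess_3 (a point): centre of the bottom of recess 3 of the tray (number 1 at the +y end), 6 mm above the tray's underside; the recess is 68 mm across and 6 mm deep
- recess_4 (a point): centre of the bottom of recess 4 of the tray (number 1 at the +y end), 6 mm above the tray's underside; the recess is 68 mm across and 6 mm deep
- recess_5 (a point): centre of the bottom of recess 5 of the tray (number 1 at the +y end), 6 mm above the tray's underside; the recess is 68 mm across and 6 mm deep
- set_1: tin of screws already standing in recess 1, like the spares; absent if that recess is empty
- set_2: tin of screws already standing in recess 2, like the spares; absent if that recess is empty
- set_3: tin of screws already standing in recess 3, like the spares; absent if that recess is empty
- set_4: tin of screws already standing in recess 4, like the spares; absent if that recess is empty
- set_5: tin of screws already standing in recess 5, like the spares; absent if that recess is empty
- spare_1: spare tin of screws in some sector of the carousel: shallow round metal tin, 60 mm across, 20 mm high, 0.11 kg, standing upright. Origin: centre of the underside
- spare_2: spare tin of screws in some sector of the carousel: shallow round metal tin, 60 mm across, 20 mm high, 0.11 kg, standing upright. Origin: centre of the underside
- spare_3: spare tin of screws in some sector of the carousel: shallow round metal tin, 60 mm across, 20 mm high, 0.11 kg, standing upright. Origin: centre of the underside
- spare_4: spare tin of screws in some sector of the carousel: shallow round metal tin, 60 mm across, 20 mm high, 0.11 kg, standing upright. Origin: centre of the underside
- cleaner: tip cleaner in some sector of the carousel, not wanted: black round tin, 58 mm across, 37 mm high, brass wool inside. Origin: centre of the underside
- motor: small geared motor to the right of the carousel, 82 x 41 x 26 mm, to be left alone
Mind the look-alikes: they are no part of the job. What is shaped like the set_5 but red is not meant.

How it is judged:
By the outcome, as a careful person would: the job done as asked, in the order asked, and still so for the second after the job is handed in, with the robot touching nothing.
Of set_1, set_2, set_3, set_4, set_5 only 1 to 2 are there at a start; the rules pass over those that are not, and their reading is None.
At some moment in a run one of kit_tray may be knocked a few centimetres aside while the robot is not near it.
Once in a run the grip may slacken for a moment while it holds something.
It also fails if it takes over 210 s, if anything falls off the work surface, if the arm or the gripper's body presses on something with over 40 N, if the wrist force passes 120 N, or if a joint passes its speed limit or range.

## Working session

There is one attempt and no reset: what is moved stays moved. The work goes in short steps, Python scripts to look and compute and a tool call to move; the robot and the scene stay as the last step left them, time stands still between calls to the robot, and variables do not carry over. Pictures are saved under pics/ and viewed, at most 14 in all, crops included, and the job is handed in when it is done.

Besides the shell and the picture viewer there is one more tool, called after "Request:" by a JSON object that holds its "op" and its "data". move_arm: Moves the arm, as the interface text tells. Its arguments: {"type":"object","properties":{"motion":{"type":"array"},"force":{"type":"number"}},"required":["motion"]}

```bash
mkdir -p pics
cat > h.py <<'E'
import numpy as np, cv2
from bench import robot
def snap(n,f):
    d=robot.get_image(n); cv2.imwrite(f'pics/{f}.png',d['image'][:,:,::-1]); np.savez(f'pics/{f}.npz',**d); return d
def world(d,u,v,z=None):
    K=d['mtx'];T=np.linalg.inv(d['world_to_cam'])
    r=np.array([(u-K[0,2])/K[0,0],(v-K[1,2])/K[1,1],1])
    if z is None: s=d['depth'][int(v),int(u)]
    else: s=(z-T[2,3])/(T[:3,:3]@r)[2]
    return (T[:3,:3]@(r*s)+T[:3,3]).round(4)
E
python3 - <<'E'
from h import *
for n in ['scene','side']: 
    d=snap(n,n+'0'); print(d['mtx'],np.linalg.inv(d['world_to_cam']).round(3))
print(robot.get_obs())
E
```

```text
[[468.25648614   0.         318.92214698]
 [  0.         468.25648614 198.64479988]
 [  0.           0.           1.        ]] [[-0.782 -0.314  0.538 -0.258]
 [-0.622  0.369 -0.69   1.08 ]
 [ 0.019 -0.875 -0.484  0.831]
 [ 0.     0.     0.     1.   ]]
[[460.75984723   0.         323.38360696]
 [  0.         460.75984723 202.93499875]
 [  0.           0.           1.        ]] [[ 0.955 -0.162  0.249  0.096]
 [-0.297 -0.507  0.809 -1.455]
 [-0.005 -0.847 -0.532  1.06 ]
 [ 0.     0.     0.     1.   ]]
{'time_s': 0.1, 'joint_pos': array([-1.39295638e-01,  2.91227864e-01, -1.54001437e-01,  1.12668110e+00,
       -2.50637399e-05,  1.43150100e+00]), 'qd': array([-0.00120989, -0.00188018,  0.00108935, -0.00058745,  0.00052222,
       -0.00102819]), 'joint_torque': array([ 6.19868915e-04, -5.37977386e+01,  3.31919432e+01,  9.26249544e-03,
       -2.26563770e-04,  3.33016703e-05]), 'eef_pos': array([5.24640307e-01, 4.83444870e-05, 2.30806126e-01]), 'eef_rot': array([ 7.07106778e-01,  7.07106565e-01, -3.45386409e-04, -4.37213550e-04]), 'force': array([-0.09856132, -0.07583175, -0.44941185]), 'torque': array([-0.04756108,  0.05460055,  0.024952  ]), 'gripper_force': 0.0, 'width': 0.08531853196527231}
```

View pics/scene0.png

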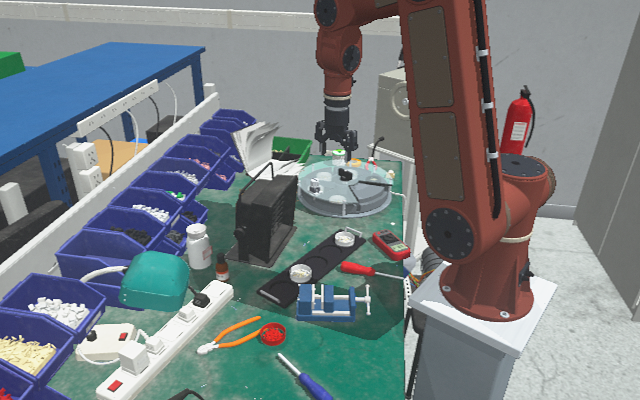

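View pics/side0.png

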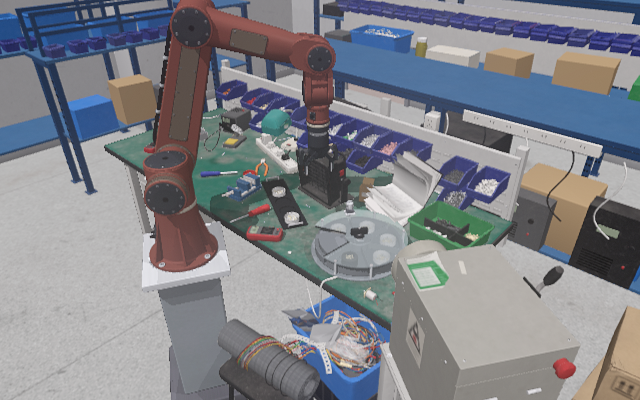

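The scene view shows the tray with tins near pixels (344,239) and (301,273), and the carousel at about (345,188). The side view shows the carousel at (360,243) and the tray at (285,205). I'll take enlarged crops next.

Run:
```python
from h import *
a=cv2.imread('pics/scene0.png')[135:315,245:425]; b=cv2.imread('pics/side0.png')[165:285,235:435]
cv2.imwrite('pics/c1.png',cv2.resize(a,(594,594),interpolation=3)); cv2.imwrite('pics/c2.png',cv2.resize(b,(800,480),interpolation=3))
```

```text
(no output)
```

View pics/c1.png

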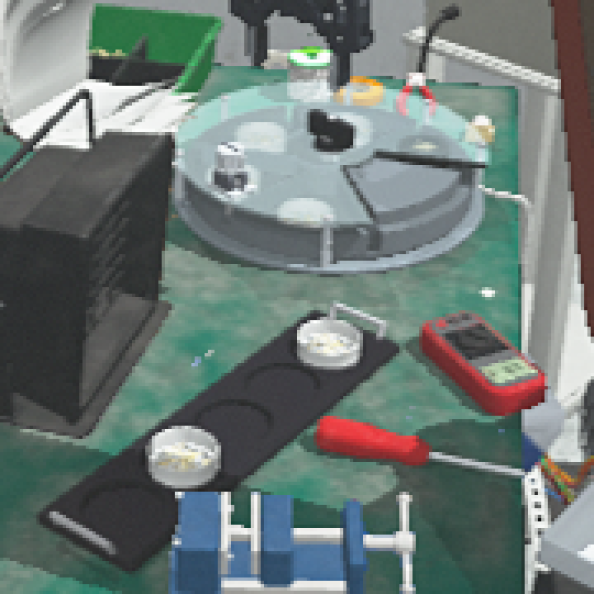

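View pics/c2.png

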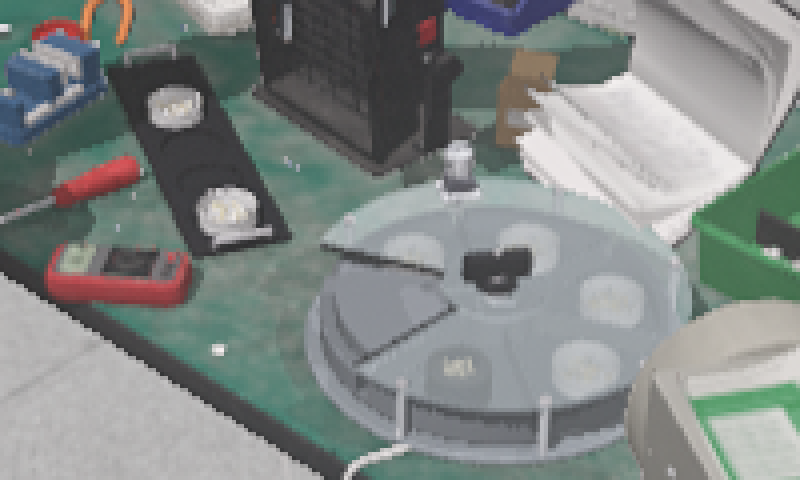

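Recesses 5 (far tin, near the carousel) and 2 hold tins, so 1, 3 and 4 are empty. In the side crop the cleaner is at (460,372), the knob at (497,268), the collar at (459,150), and the blank sits in the window at (390,300). Next I'll locate them.

Run:
```python
from h import *
s=np.load('pics/scene0.npz'); d=np.load('pics/side0.npz')
S=lambda x,y,z=None: world(s,245+x/3.3,135+y/3.3,z); D=lambda x,y,z=None: world(d,235+x/4,165+y/4,z)
print('knob',D(495,262,.102),S(330,120,.102)); print('collar',D(459,147,.117),S(229,146,.117))
print('win edge',D(322,246,.067),D(358,362,.067),D(440,272,.067),D(453,308,.067),S(487,163,.067),S(375,222,.067))
print('tray',[D(*p,.012) for p in [(190,255),(290,238),(195,55),(108,65)]],[S(*p,.012) for p in [(400,348),(320,310),(40,518),(135,568)]])
print('tins',D(175,100,.026),D(228,205,.026),S(185,447,.026),S(330,335,.026))
print('ext',S(165,300,0),S(85,437,0),D(383,172,0),D(255,95,0))
```

```text
knob [ 0.6095 -0.2126  0.102 ] [ 0.6077 -0.1817  0.102 ]
collar [ 0.6366 -0.0434  0.117 ] [ 0.6329 -0.037   0.117 ]
win edge [ 0.4831 -0.0941  0.067 ] [ 0.4636 -0.2693  0.067 ] [ 0.5745 -0.1667  0.067 ] [ 0.5673 -0.2218  0.067 ] [ 0.4559 -0.266   0.067 ] [ 0.4751 -0.0779  0.067 ]
tray [array([0.3766, 0.0058, 0.012 ]), array([0.4781, 0.0042, 0.012 ]), array([0.4728, 0.3979, 0.012 ]), array([0.3714, 0.4054, 0.012 ])] [array([0.3722, 0.0255, 0.012 ]), array([0.4695, 0.0205, 0.012 ]), array([0.4595, 0.4161, 0.012 ]), array([0.3618, 0.411 , 0.012 ])]
tins [0.4235 0.2803 0.026 ] [0.429  0.0598 0.026 ] [0.4183 0.2852 0.026 ] [0.4242 0.0678 0.026 ]
ext [0.6103 0.0906 0.    ] [0.5165 0.3049 0.    ] [0.6096 0.1091 0.    ] [0.5209 0.3071 0.    ]
```

Request:
{"op": "move_arm", "data": {"motion": [-3,2,-1.5,0,8.5,-3,2,-1.5,0,8.5,-3,2,-1.5,0,8.5,-1,2,-1.5,0,8.5,0,0,0,0,8.5,0,0,0,0,8.5]}}

```text
time_s: 0.7
eef_pos: [0.6047, -0.0999, 0.2905]
eef_rot: [0.707, 0.707, -0.0, -0.001]
force: [-1.0, 0.8, 0.4]
width: 0.0849
gripper_force: 0.0
```

Run:
```python
from h import *
d=snap('wrist','w1'); print(d['mtx'],np.linalg.inv(d['world_to_cam']).round(4),robot.get_obs()['eef_pos'],robot.get_obs()['time_s'])
cv2.imwrite('pics/w1b.png',cv2.resize(d['image'][:,:,::-1],(800,500),interpolation=3))
```

```text
[[309.70691629   0.         323.06605185]
 [  0.         309.70691629 199.20221905]
 [  0.           0.           1.        ]] [[ 1.     -0.001  -0.0015  0.6042]
 [-0.0015 -0.9527 -0.3038 -0.0208]
 [-0.0011  0.3038 -0.9527  0.4318]
 [ 0.      0.      0.      1.    ]] [ 0.60416817 -0.09945091  0.29034738] 0.75
```

View pics/w1b.png

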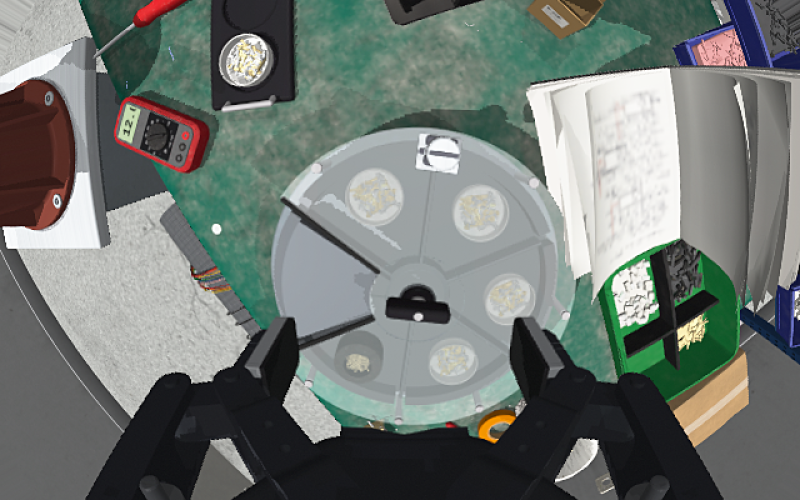

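The wrist view shows the blank in the window at left (320,270). Going round counter-clockwise from above, tins stand at (452,360), (508,298), (480,213) and (375,195), with the cleaner at (358,353). The knob is at (419,310) and the collar at (440,153). I'll enlarge those two for accuracy.

```bash
cat >> h.py <<'E'
def fworld(d,u,v,z=None):
    K=d['mtx'];T=np.linalg.inv(d['world_to_cam']); x=np.array([u-K[0,2],v-K[1,2]]); r=np.hypot(*x); th=r/K[0,0]
    ray=np.array([*(x/max(r,1e-9)*np.sin(th)),np.cos(th)])
    w=T[:3,:3]@ray; s=(z-T[2,3])/w[2] if z is not None else d['depth'][int(v),int(u)]/np.cos(th)
    return (w*s+T[:3,3]).round(4)
E
python3 - <<'E'
from h import *
d=np.load('pics/w1.npz'); im=d['image'][:,:,::-1]
a=cv2.resize(im[100:150,320:380],(480,400),interpolation=3); b=cv2.resize(im[225:275,300:370],(560,400),interpolation=3)[:,:480]
b=cv2.resize(im[225:275,305:365],(480,400),interpolation=3)
cv2.imwrite('pics/c3.png',cv2.resize(np.hstack([a,b]),(800,333)))
print([fworld(d,u/1.25,v/1.25,.042) for u,v in [(375,195),(480,213),(508,298),(452,360)]])
E
```

```text
[array([ 0.5743, -0.0873,  0.042 ]), array([ 0.6831, -0.1058,  0.042 ]), array([ 0.7219, -0.2037,  0.042 ]), array([ 0.6615, -0.2858,  0.042 ])]
```

View pics/c3.png

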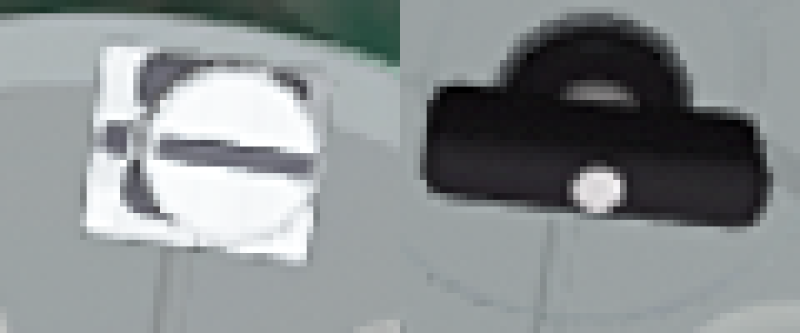

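Run:
```python
from h import *
d=np.load('pics/w1.npz')
L=lambda x,y,z: fworld(d,320+x/6.667,100+y/6.667,z); R=lambda x,y,z: fworld(d,305+(x-400)/6.667,225+y/6.667,z)
print('collar',L(235,155,.117),L(145,150,.117),L(322,163,.117)); print('knob',R(598,187,.102),R(432,166,.102),R(765,203,.102))
print([fworld(d,u/1.25,v/1.25,.067) for u,v in [(283,200),(380,271),(373,318)]])
from scipy.optimize import least_squares
P=np.array([[.5743,-.0873],[.6831,-.1058],[.7219,-.2037],[.6615,-.2858]]);A=np.radians([120,60,0,-60])
r=least_squares(lambda q:(P-q[:2]-.112*np.c_[np.cos(A+q[2]),np.sin(A+q[2])]).ravel(),[.61,-.2,-.15]);print(r.x,r.cost**.5)
print([fworld(d,u/1.25,v/1.25,.026) for u,v in [(246,60)]],[fworld(d,u/1.25,v/1.25,.012) for u,v in [(213,109),(296,99)]])
```

```text
collar [ 0.6364 -0.0406  0.117 ] [ 0.6227 -0.04    0.117 ] [ 0.6498 -0.0416  0.117 ]
knob [ 0.6175 -0.1936  0.102 ] [ 0.5878 -0.1894  0.102 ] [ 0.6479 -0.1973  0.102 ]
[array([ 0.4845, -0.0863,  0.067 ]), array([ 0.5796, -0.1604,  0.067 ]), array([ 0.5708, -0.2141,  0.067 ])]
[ 0.61545835 -0.18936322 -0.12745874] 0.00753350045536444
[array([0.4331, 0.0647, 0.026 ])] [array([0.3837, 0.015 , 0.012 ]), array([0.4865, 0.0167, 0.012 ])]
```

Request:
{"op": "move_arm", "data": {"motion": [3,1.6,2,0,5.5,2.9,1.6,3,0,5.5,0,0,4.5,0,5.5,0,0,4.5,0,5.5,0,0,3.5,0,5.5,0,0,0,0,5.5,0,0,0,0,5.5]}}

```text
time_s: 1.45
eef_pos: [0.6362, -0.0404, 0.1168]
eef_rot: [0.707, 0.707, -0.0, -0.0]
force: [0.6, 0.7, 0.4]
width: 0.0552
gripper_force: 0.0
```

Run:
```python
from h import *
d=snap('wrist','w2'); o=robot.get_obs(); print(o['eef_pos'],o['joint_pos'],o['force'])
im=d['image'][:,:,::-1]; cv2.imwrite('pics/w2b.png',cv2.resize(im[150:400,160:480],(640,500),interpolation=3))
```

```text
[ 0.63750718 -0.04075633  0.11818071] [-1.78223233e-01  5.79840849e-01 -4.58983538e-03  9.84601458e-01
  2.25337225e-05  1.39213626e+00] [-0.0569003   0.11504324  0.75783823]
```

View pics/w2b.png

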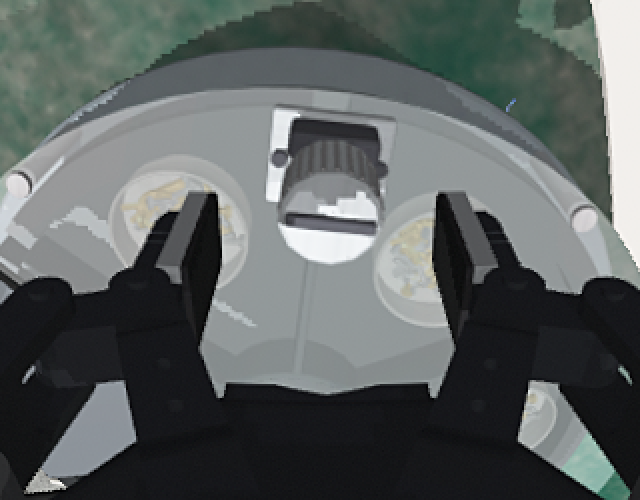

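The collar at (330,220) lies midway between the pads. I'll go down and close.

Request:
{"op": "move_arm", "data": {"motion": [0,0,1.6,0,5.5,0,0,1.1,0,5.5,0,0,0,0,5.5,0,0,0,0,2,0,0,0,0,2,0,0,0,0,2,0,0,0,0,2,0,0,0,0,2], "force": 50}}

```text
time_s: 2.3
eef_pos: [0.6373, -0.0411, 0.0906]
eef_rot: [0.707, 0.707, 0.0, 0.0]
force: [-3.4, -0.8, 6.1]
width: 0.0263
gripper_force: 48.9
```

Request:
{"op": "move_arm", "data": {"motion": [0,0,-0.8,0,2,0,0,-0.85,0,2,0,0,0,0,2,0,0,0,0,2]}}

```text
time_s: 2.7
eef_pos: [0.6369, -0.041, 0.1055]
eef_rot: [0.707, 0.707, -0.0, -0.0]
force: [2.7, -0.6, -11.3]
width: 0.0265
gripper_force: 49.9
```

Request:
{"op": "move_arm", "data": {"motion": [0,0,-0.15,0,2,0,0,0,-0.15,2,0,0,0,-0.15,2,0,0,0,-0.15,2,0,0,0,-0.15,2,0,0,0,-0.15,2,0,0,0,-0.15,2,0,0,0,-0.15,2]}}

```text
time_s: 3.5
eef_pos: [0.6363, -0.0412, 0.1067]
eef_rot: [0.255, 0.967, -0.0, -0.001]
force: [0.3, -1.5, -11.8]
width: 0.0265
gripper_force: 50.0
```

Request:
{"op": "move_arm", "data": {"motion": [0,0,0,-0.13,2,0,0,0,0,2,0,0,0,0,2]}}

```text
time_s: 3.8
eef_pos: [0.6363, -0.0412, 0.1068]
eef_rot: [0.196, 0.981, -0.0, -0.001]
force: [-0.3, -3.3, -11.8]
width: 0.0265
gripper_force: 50.0
```

Request:
{"op": "move_arm", "data": {"motion": [0,0,0.3,0,2,0,0,0,0,2,0,0,0,0,6,0,0,0,0,6,0,0,0,0,6,0,0,-2,0,6,0,0,-4,0,6,0,0,0,0,6]}}

```text
time_s: 4.6
eef_pos: [0.6403, -0.0413, 0.1701]
eef_rot: [0.194, 0.981, 0.0, 0.005]
force: [1.0, -0.1, 0.0]
width: 0.06
gripper_force: 0.0
```

Run:
```python
from h import *
d=snap('wrist','w3'); o=robot.get_obs(); print(o['eef_pos'],o['joint_pos'],o['force'])
im=d['image'][:,:,::-1]; cv2.imwrite('pics/w3b.png',cv2.resize(im[100:400,110:530],(630,450),interpolation=3))
x=o['eef_rot']; from scipy.spatial.transform import Rotation as R; print(R.from_quat(x).as_matrix().round(3))
```

```text
[ 0.63935541 -0.04109859  0.16779306] [-1.78428739e-01  5.43062723e-01  6.78712438e-02  1.08905723e+00
  3.97915384e-04  2.12254146e-01] [-0.77102433 -0.50421819 -0.49541711]
[[-0.925  0.381  0.007]
 [ 0.381  0.925 -0.001]
 [-0.006  0.002 -1.   ]]
```

View pics/w3b.png

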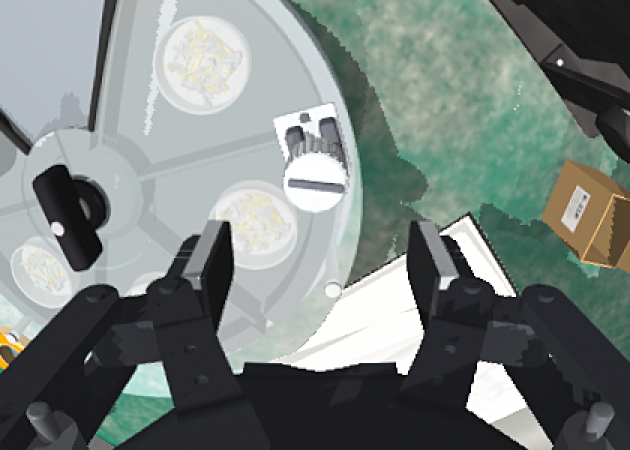

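The pin hangs released: the collar mark at (317,185) lies across the sleeve slots. On to the knob.

Request:
{"op": "move_arm", "data": {"motion": [-0.95,-3.75,0,0,4.5,-0.95,-3.75,0,0,4.5,-0.95,-3.75,0,0,4.5,-0.95,-3.7,0,0,4.5,0,0,2.5,-0.13,4.5,0,0,2.5,-0.13,4.5,0,0,0,0,4.5,0,0,0,0,4.5]}}

```text
time_s: 5.45
eef_pos: [0.615, -0.1934, 0.1143]
eef_rot: [0.067, 0.998, 0.0, -0.0]
force: [-0.6, 0.8, -0.1]
width: 0.0453
gripper_force: 0.0
```

Run:
```python
from h import *
d=snap('wrist','w4'); o=robot.get_obs(); print(o['eef_pos'],o['joint_pos'][5])
im=d['image'][:,:,::-1]; cv2.imwrite('pics/w4b.png',cv2.resize(im[150:400,160:480],(640,500),interpolation=3))
```

```text
[ 0.61567903 -0.19357102  0.11518934] -0.28394066881289165
```

View pics/w4b.png

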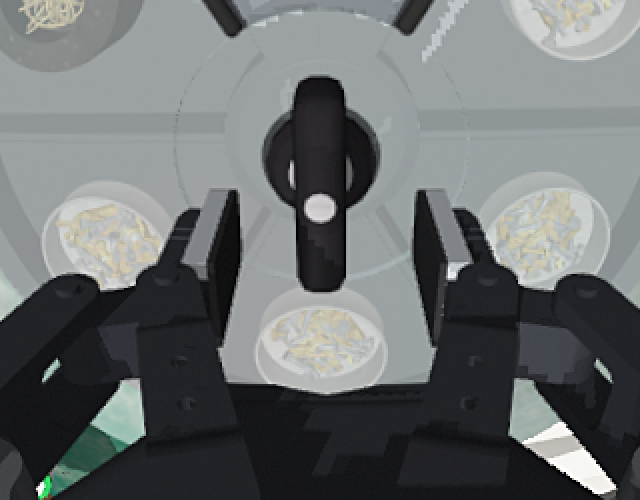

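Bar upright and centred between the pads (320,200). Gripping, then turning 60° counter-clockwise.

Request:
{"op": "move_arm", "data": {"motion": [-0.2,0,1.9,0,4.5,0,0,1.9,0,4.5,0,0,0,0,0.8,0,0,0,0,0.8,0,0,0,0,0.8,0,0,0,0,0.8,0,0,0,0,0.8], "force": 40}}

```text
time_s: 6.2
eef_pos: [0.6171, -0.1954, 0.0775]
eef_rot: [0.066, 0.998, -0.001, 0.0]
force: [-2.0, -5.2, -7.0]
width: 0.0161
gripper_force: 39.1
```

Request:
{"op": "move_arm", "data": {"motion": [0,0,0,-0.15,0.8,0,0,0,-0.15,0.8,0,0,0,-0.15,0.8,0,0,0,-0.15,0.8,0,0,0,-0.15,0.8,0,0,0,-0.15,0.8,0,0,0,-0.15,0.8,0,0,0,0,0.8]}}

```text
time_s: 7.0
eef_pos: [0.6175, -0.1962, 0.0776]
eef_rot: [-0.445, 0.895, -0.002, -0.001]
force: [-1.2, -9.4, -9.0]
width: 0.0161
gripper_force: 40.0
```

Run:
```python
from h import *
o=robot.get_obs(); print(o['eef_pos'],o['joint_pos'][5],o['width'],o['force'],o['gripper_force'],np.degrees(2*np.arctan2(o['eef_rot'][1],o['eef_rot'][0])))
```

```text
[ 0.61747107 -0.19623512  0.0775775 ] -1.3411280676514432 0.016069213092703163 [-1.22555066 -9.42598224 -9.01074713] 39.98342863982543 232.85509871188495
```

Request:
{"op": "move_arm", "data": {"motion": [0,0,0,0,4.5,0,0,0,0,4.5,0,0,-3,0,4.5,0,0,-3.5,0,4.5,1.85,3.25,0,0,6,1.85,3.25,0,0,7.5,1.85,3.25,0,0,7.5,0,0,0,0.15,7.5]}}

```text
time_s: 7.8
eef_pos: [0.5015, -0.1772, 0.1419]
eef_rot: [-0.375, 0.927, 0.001, -0.001]
force: [0.0, -0.1, 0.8]
width: 0.0752
gripper_force: 0.0
```

Request:
{"op": "move_arm", "data": {"motion": [0,0,0,0.15,7.5,0,0,0,0.15,7.5,0,0,0,0.15,7.5,0,0,0,0.15,7.5,0,0,0,0.15,7.5,0,0,0,0.15,7.5,0,0,0,0,7.5,0,0,0,0,7.5]}}

```text
time_s: 8.6
eef_pos: [0.5064, -0.1789, 0.142]
eef_rot: [0.063, 0.998, -0.0, 0.001]
force: [-0.4, -0.4, 0.7]
width: 0.0752
gripper_force: 0.0
```

Run:
```python
from h import *
d=snap('wrist','w5'); o=robot.get_obs(); print(o['eef_pos'],o['joint_pos'][5],np.degrees(2*np.arctan2(o['eef_rot'][1],o['eef_rot'][0])),o['width'])
im=d['image'][:,:,::-1]; cv2.imwrite('pics/w5b.png',cv2.resize(im[100:400,160:480],(640,600),interpolation=3))
```

```text
[ 0.5062548  -0.17888301  0.14182394] -0.3492833156941874 172.74425133289085 0.0752193661899631
```

View pics/w5b.png

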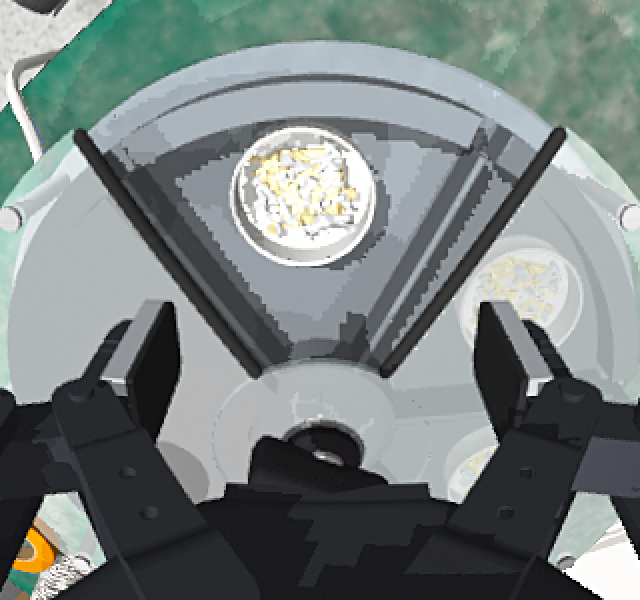

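Tin open in the window; its rim is centred at crop pixel (303,194).

Run:
```python
from h import *
d=np.load('pics/w5.npz')
P=fworld(d,311.5,197,.042); print(P, fworld(d,160+115,162.5,.042),fworld(d,160+187.5,162.5+35,.042))
e=np.array([.5063,-.1789]); A=np.radians(172.74); w=P[:2]-e
print('tx,ty',w@[np.cos(A),np.sin(A)], w@[np.sin(A),-np.cos(A)])
q=P[:2]-[.6175,-.195]; print(np.hypot(*q),np.degrees(np.arctan2(q[1],q[0])))
```

```text
[ 0.5019 -0.1868  0.042 ] [ 0.4696 -0.2118  0.042 ] [ 0.5061 -0.1576  0.042 ]
tx,ty 0.003366385170825873 -0.008392702239543777
0.11589046552672057 175.9425626248663
```

Run:
```python
from h import *
d=np.load('pics/w5.npz'); pts=np.array([fworld(d,u,v) for v in range(110,290,1) for u in range(190,450,1) if d['depth'][v,u]>0])
q=pts[:,:2]-[.6175,-.1955]; r=np.hypot(*q.T); a=np.degrees(np.arctan2(q[:,1],q[:,0]))%360
m=(pts[:,2]>.043)&(pts[:,2]<.053)&(r>.08)&(r<.146)
print(m.sum()); h=np.histogram(a[m],np.arange(136,222,2)); print([(int(b),int(n)) for n,b in zip(*h) if n])
t=(pts[:,2]>.037)&(pts[:,2]<.0465)&(r>.075)&(r<.146)&(abs(a-176)<20); print('tin rim bbox',pts[t].min(0),pts[t].max(0))
f=(abs(pts[:,2]-.022)<.004)&(r>.1)&(r<.14); h=np.histogram(a[f],np.arange(136,222,2)); print([(int(b),int(n)) for n,b in zip(*h) if n])
```

```text
816
[(144, 119), (146, 292), (202, 1), (204, 309), (206, 92), (208, 3)]
tin rim bbox [ 0.4742 -0.218   0.0371] [ 0.5344 -0.1577  0.0421]
[(136, 184), (138, 176), (140, 92), (146, 176), (148, 191), (150, 202), (152, 196), (154, 204), (156, 207), (158, 182), (160, 136), (162, 193), (164, 161), (166, 133), (168, 47), (170, 15), (172, 51), (174, 59), (176, 53), (178, 41), (180, 49), (182, 48), (184, 68), (186, 144), (188, 174), (190, 130), (192, 135), (194, 188), (196, 194), (198, 192), (200, 184), (202, 189), (204, 182)]
```

Run:
```python
from h import *
d=np.load('pics/w5.npz')
Q=[fworld(d,160+x/2,100+y/2,.067)[:2] for x,y in [(80,135),(255,372),(560,135),(385,372)]]; print(Q)
for p,q in [(Q[1],Q[0]),(Q[3],Q[2])]: print(np.degrees(np.arctan2(*(q-p)[::-1]))%360)
# line intersection = axis
M=np.c_[Q[0]-Q[1],-(Q[2]-Q[3])]; s=np.linalg.solve(M,Q[3]-Q[1]); print('axis',Q[1]+s[0]*(Q[0]-Q[1]))
```

```text
[array([ 0.4604, -0.2651]), array([ 0.5686, -0.2157]), array([ 0.4834, -0.0868]), array([ 0.5754, -0.162 ])]
204.53963369985087
140.73773467005643
axis [ 0.61511526 -0.19446291]
```

Request:
{"op": "move_arm", "data": {"motion": [0.2,-0.9,2,-0.05,6.9,0,0,4,0,6.9,0,0,0,0,6.9,0,0,1.5,0,6.9,0,0,1.5,0,6.9,0,0,1.2,0,6.9,0,0,0,0,6.9,0,0,0,0,6.9]}}

```text
time_s: 9.45
eef_pos: [0.5031, -0.1877, 0.04]
eef_rot: [0.04, 0.999, -0.0, 0.0]
force: [-0.4, 0.2, 0.3]
width: 0.0691
gripper_force: 0.0
```

Run:
```python
from h import *
d=snap('wrist','w6'); o=robot.get_obs(); print(o['eef_pos'],o['force'])
im=d['image'][:,:,::-1]; cv2.imwrite('pics/w6b.png',cv2.resize(im[140:400,160:480],(640,520),interpolation=3))
```

```text
[ 0.50335766 -0.18783337  0.040226  ] [-0.68292547 -1.27110393  0.28432697]
```

View pics/w6b.png

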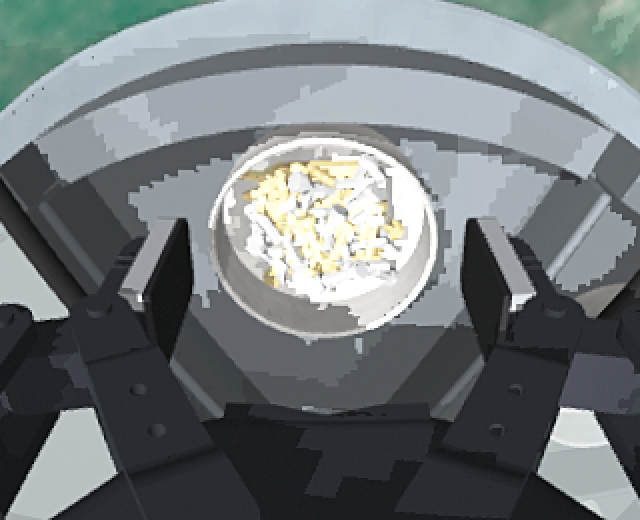

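Tin centred between the pads, (324,238). Going down and gripping.

Request:
{"op": "move_arm", "data": {"motion": [0,0,1.1,0,6.9,0,0,0,0,6.9,0,0,0,0,5,0,0,0,0,5,0,0,0,0,5,0,0,0,0,5], "force": 50}}

```text
time_s: 10.1
eef_pos: [0.5026, -0.1876, 0.0287]
eef_rot: [0.04, 0.999, -0.0, -0.0]
force: [-2.5, 1.4, 5.6]
width: 0.0564
gripper_force: 52.7
```

Request:
{"op": "move_arm", "data": {"motion": [0,0,-2,0,5,0,0,-4,0,5,0,0,-4,0,5,0,0,0,0,5]}}

```text
time_s: 10.5
eef_pos: [0.5059, -0.1891, 0.1332]
eef_rot: [0.04, 0.999, -0.002, 0.004]
force: [0.1, -0.1, -1.2]
width: 0.0566
gripper_force: 54.0
```

Run:
```python
from h import *
o=robot.get_obs(); print(o['eef_pos'],o['force'],o['width'],o['gripper_force'])
d=snap('scene','s2'); im=d['image'][:,:,::-1]; e=snap('side','s2b')['image'][:,:,::-1]
a=cv2.resize(im[180:310,255:405],(450,390),interpolation=3);b=cv2.resize(e[165:265,250:350],(390,390),interpolation=3)
cv2.imwrite('pics/s2c.png',np.hstack([a,b])[:,:800])
```

```text
[ 0.5058559  -0.18914042  0.13321556] [ 0.07638956 -0.10967563 -1.15822414] 0.05659346693860194 53.997492998605594
```

View pics/s2c.png

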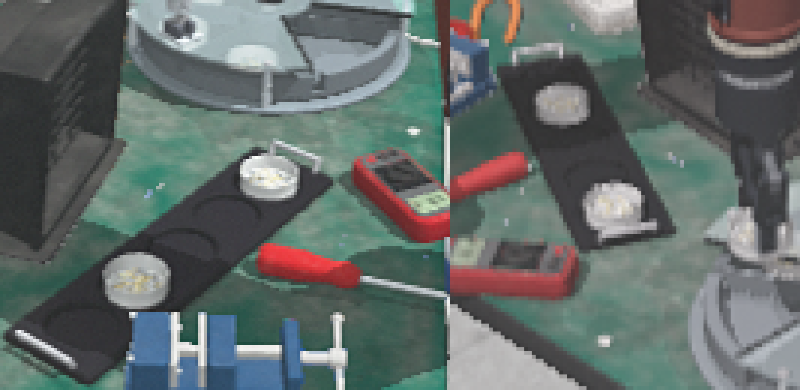

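The tray has not moved, and recesses 1, 3 and 4 are still empty. Moving over it.

Request:
{"op": "move_arm", "data": {"motion": [1.4,4.5,-0.5,0,5,1.4,4.5,-0.5,0,5,1.4,4.5,-0.5,0,5,1.4,4.5,-0.5,0,5,1.4,4.5,0,0,5,1.4,4.5,0,0,5,1.4,4.5,0,0,5,1.2,4.5,0,0,5]}}

```text
time_s: 11.4
eef_pos: [0.4203, 0.1816, 0.1469]
eef_rot: [0.04, 0.999, -0.0, -0.001]
force: [0.9, 0.2, -1.5]
width: 0.0563
gripper_force: 54.0
```

Request:
{"op": "move_arm", "data": {"motion": [0,0,0,0.15,5,0,0,0,0.15,5,0,0,0,0.15,5,0,0,0,0.15,5,0,0,0,0.15,5,0,0,0,0.15,5,0,0,0,0.15,5,0,0,0,0.15,5]}}

```text
time_s: 12.2
eef_pos: [0.4211, 0.1798, 0.1467]
eef_rot: [0.6, 0.8, -0.001, -0.001]
force: [0.3, -0.1, -1.1]
width: 0.0573
gripper_force: 38.6
```

Request:
{"op": "move_arm", "data": {"motion": [0,0,0,0.15,5,0,0,0,0.11,5,0,0,0,0,5,0,0,0,0,5]}}

```text
time_s: 12.6
eef_pos: [0.4215, 0.1799, 0.1473]
eef_rot: [0.695, 0.719, -0.001, -0.001]
force: [-0.6, -0.3, -1.7]
width: 0.0563
gripper_force: 55.0
```

Run:
```python
from h import *
d=snap('wrist','w7'); o=robot.get_obs(); print(o['eef_pos'],o['eef_rot'].round(3),np.degrees(2*np.arctan2(o['eef_rot'][1],o['eef_rot'][0])),o['force'],o['width'],o['joint_pos'][5])
cv2.imwrite('pics/w7b.png',cv2.resize(d['image'][:,:,::-1],(800,500),interpolation=3))
```

```text
[0.42169188 0.17995687 0.14753961] [ 0.695  0.719 -0.001 -0.   ] 91.89863507023946 [-0.40979435  1.05685458 -0.07356136] 0.056461782965528465 1.7813089199384555
```

View pics/w7b.png

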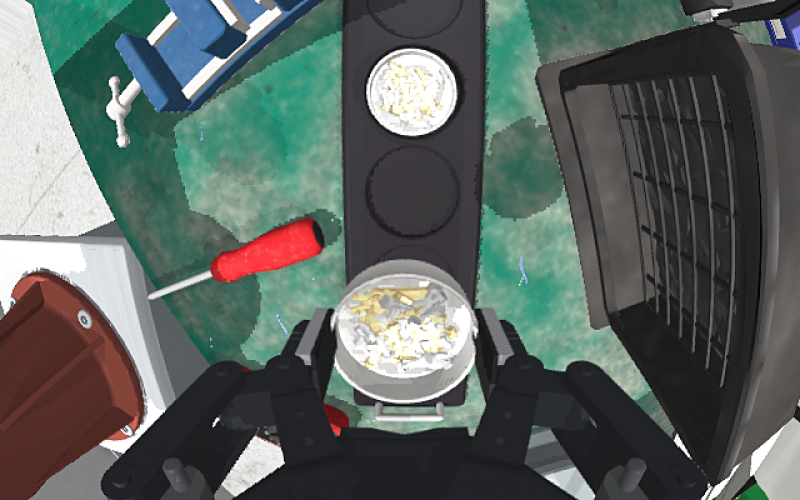

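The tin is held at about (405,330). Recess 3 is at (412,190), tin 2 at (413,92), and recess 4 is hidden under the load. The rest I'll do numerically from depth.

```bash
cat >> h.py <<'E'
def cloud(d,u0=0,u1=640,v0=0,v1=400):
    K=d['mtx'];T=np.linalg.inv(d['world_to_cam']); v,u=np.mgrid[v0:v1,u0:u1]; x=u-K[0,2];y=v-K[1,2];r=np.hypot(x,y)+1e-9;th=r/K[0,0]
    z=d['depth'][v0:v1,u0:u1]; k=z*np.tan(th)/r; P=np.stack([x*k,y*k,z],-1)@T[:3,:3].T+T[:3,3]
    return P[(z>0)&(th<1.3)]
def circ(p):
    from scipy.optimize import least_squares
    c=least_squares(lambda q:np.hypot(*(p-q[:2]).T)-q[2],[*p.mean(0),.03],loss='soft_l1',f_scale=.001); return c.x.round(4)
E
python3 - <<'E'
from h import *
d=np.load('pics/w7.npz'); P=cloud(d)
c3=fworld(d,412/1.25,190/1.25,.012);t2=fworld(d,412.5/1.25,92.5/1.25,.026);print(c3,t2)
m=(np.hypot(*(P[:,:2]-t2[:2]).T)<.036)&(P[:,2]>.0235)&(P[:,2]<.03);print('tin2',m.sum(),circ(P[m][:,:2]),np.median(P[m][:,2]))
m=(np.hypot(*(P[:,:2]-c3[:2]).T)<.037);z=P[m][:,2];print('zq',np.quantile(z,[.05,.3,.5,.7,.95]))
b=P[m&(P[:,2]<.009)];print('rec3',b[:,:2].min(0),b[:,:2].max(0),(b[:,:2].min(0)+b[:,:2].max(0))/2,b[:,:2].mean(0))
e=np.array([.4217,.18]); m=(np.hypot(*(P[:,:2]-e).T)<.045)&(P[:,2]>.148)&(P[:,2]<.17);q=P[m];print('held top z',np.quantile(q[:,2],[.5,.9,.98])); 
t=q[(q[:,2]>np.quantile(q[:,2],.9)-.003)];print(t.min(0),t.max(0))
np.save('pics/held.npy',q)
E
```

```text
[0.4253 0.2155 0.012 ] [0.423  0.2842 0.026 ]
tin2 338 [0.4222 0.2853 0.0292] 0.024461051556957214
zq [0.00430272 0.14911933 0.22072968 0.23202055 0.24479714]
rec3 [0.39145018 0.17870436] [0.46171199 0.24754598] [0.42658109 0.21312517] [0.42562681 0.21298598]
held top z [0.15209231 0.1619861  0.1685097 ]
[0.37870687 0.14893226 0.15898694] [0.46255484 0.20869655 0.16999144]
```

Request:
{"op": "move_arm", "data": {"motion": [1.65,0.25,0,0,5,1.65,0.25,2,0,5,0,0,4,0,5,0,0,4,0,5,0,0,1.5,0,5,0,0,0,0,5]}}

```text
time_s: 13.25
eef_pos: [0.4241, 0.2125, 0.031]
eef_rot: [0.696, 0.718, -0.002, -0.001]
force: [0.1, -0.1, -0.1]
width: 0.0562
gripper_force: 55.0
```

Request:
{"op": "move_arm", "data": {"motion": [0,0,0.8,0,5,0,0,0.8,0,5,0,0,0,0,5]}}

```text
time_s: 13.55
eef_pos: [0.4262, 0.2132, 0.0171]
eef_rot: [0.696, 0.718, 0.0, -0.0]
force: [-0.7, 0.1, -1.2]
width: 0.0566
gripper_force: 55.0
```

Request:
{"op": "move_arm", "data": {"motion": [0,0,0.3,0,5,0,0,0,0,5,0,0,0,0,5]}}

```text
time_s: 13.85
eef_pos: [0.4265, 0.2133, 0.0146]
eef_rot: [0.696, 0.718, 0.0, 0.0]
force: [-0.2, -0.0, -1.3]
width: 0.056
gripper_force: 55.0
```

Request:
{"op": "move_arm", "data": {"motion": [0,0,0.1,0,5,0,0,0,0,7,0,0,0,0,7,0,0,0,0,7,0,0,-3,0,7,0,0,-5,0,7,0,0,-3,0,7,0,0,0,0,7]}}

```text
time_s: 14.65
eef_pos: [0.429, 0.2142, 0.1274]
eef_rot: [0.696, 0.718, 0.003, 0.002]
force: [0.7, 0.4, -0.4]
width: 0.0694
gripper_force: 0.0
```

```bash
cat >> h.py <<'E'
def tins(d,P,guess,z0=.012,z1=.032):
    for g in guess:
        m=(np.hypot(*(P[:,:2]-np.array(g)).T)<.037)&(P[:,2]>z0)&(P[:,2]<z1); q=P[m]
        if len(q)<50: print(g,'few',len(q)); continue
        top=np.quantile(q[:,2],.95); t=q[q[:,2]>top-.004]; print(g,len(q),'top',top.round(4),'circ',circ(t[:,:2]),'mid',((t.min(0)+t.max(0))/2).round(4)[:2])
E
python3 - <<'E'
from h import *
d=snap('wrist','w8'); o=robot.get_obs(); print(o['eef_pos'],o['force'],o['joint_pos'][5])
tins(d,cloud(d),[(.4255,.213),(.4225,.285),(.43,.065)])
e=np.load('pics/w1.npz'); tins(e,cloud(e),[(.43,.065)])
E
```

```text
[0.4277931  0.21373596 0.12524471] [ 0.73070315 -0.38354281  0.29977069] 1.8510684150820476
(0.4255, 0.213) 2316 top 0.0245 circ [0.4255 0.2118 0.0291] mid [0.4254 0.2117]
(0.4225, 0.285) 2483 top 0.0247 circ [0.4222 0.2855 0.0291] mid [0.4222 0.2854]
(0.43, 0.065) 1330 top 0.0242 circ [0.4277 0.0671 0.029 ] mid [0.428  0.0746]
(0.43, 0.065) 870 top 0.0247 circ [0.4286 0.0666 0.0292] mid [0.4285 0.0665]
```

Tin flat in recess 3: its top is level with the others. Back to the knob for the next turn.

Request:
{"op": "move_arm", "data": {"motion": [-4.1,1.75,-1,0,5,-4.1,1.75,-1,0,5,-4.1,1.75,-1,0,5,-4.15,1.75,0,0,5,-4.15,1.75,0,0,5,-4.15,1.75,0,0,5,-4.15,1.75,0,0,5,-4.15,1.75,0,0,5]}}

```text
time_s: 15.5
eef_pos: [0.5758, -0.1146, 0.1517]
eef_rot: [0.696, 0.718, -0.0, -0.001]
force: [0.7, 0.2, 0.4]
width: 0.0496
gripper_force: 0.0
```

Request:
{"op": "move_arm", "data": {"motion": [-4.15,1.75,0,0,5,-4.15,1.75,0,0,5,0,0,0,0.15,5,0,0,0,0.15,5,0,0,0,0.15,5,0,0,0,0.15,5,0,0,0,0.03,5,0,0,0,0,5]}}

```text
time_s: 16.3
eef_pos: [0.6129, -0.1946, 0.1516]
eef_rot: [0.885, 0.466, -0.001, -0.001]
force: [-0.1, -0.1, -0.3]
width: 0.0499
gripper_force: 0.0
```

```bash
cat >> h.py <<'E'
def state():
    o=robot.get_obs(); A=np.degrees(2*np.arctan2(o['eef_rot'][1],o['eef_rot'][0])); print('tcp',o['eef_pos'].round(4),'A',A.round(2),'j6',o['joint_pos'][5].round(2),'w',o['width'].round(4),'F',o['force'].round(1),'t',o['time_s']); return o['eef_pos'],A
def to(p,q,A):
    a=np.radians(A);w=np.array(q)-p[:2]; print('tx,ty cm',100*(w@[np.cos(a),np.sin(a)]),100*(w@[np.sin(a),-np.cos(a)]))
def bar(d,P,c=(.6165,-.195)):
    m=(np.hypot(*(P[:,:2]-np.array(c)).T)<.045)&(P[:,2]>.096)&(P[:,2]<.107); q=P[m][:,:2]
    r=cv2.minAreaRect((q*1000).astype(np.float32)); v=np.linalg.svd(q-q.mean(0),full_matrices=False)[2][0]
    print('bar n',len(q),'rect',r,'ang',np.degrees(np.arctan2(v[1],v[0]))%180)
E
python3 - <<'E'
from h import *
d=snap('wrist','w9'); p,A=state(); bar(d,cloud(d)); to(p,(.6165,-.195),A)
E
```

```text
Traceback (most recent call last):
  File "h.py", line 29, in state
    o=robot.get_obs(); A=np.degrees(2*np.arctan2(o['eef_rot'][1],o['eef_rot'][0])); print('tcp',o['eef_pos'].round(4),'A',A.round(2),'j6',o['joint_pos'][5].round(2),'w',o['width'].round(4),'F',o['force'].round(1),'t',o['time_s']); return o['eef_pos'],A
                                                                                                                                                                         ^^^^^^^^^^^^^^^^
AttributeError: 'float' object has no attribute 'round'
```

```bash
sed -i "s/o\['width'\].round(4)/round(float(o['width']),4)/" h.py
python3 - <<'E'
from h import *
d=np.load('pics/w9.npz'); p,A=state(); bar(d,cloud(d)); to(p,(.6165,-.195),A)
e=np.load('pics/w1.npz'); bar(e,cloud(e)); e=np.load('pics/w4.npz'); bar(e,cloud(e))
E
```

```text
tcp [ 0.613  -0.1946  0.1519] A 55.68 j6 1.75 w 0.0497 F [ 0.4 -0.3  0.2] t 16.35
bar n 1817 rect ((617.6146850585938, -193.580322265625), (61.86085891723633, 14.80699348449707), 56.679256439208984) ang 56.357644878176515
tx,ty cm 0.16699404922282343 0.31540416724461
bar n 552 rect ((617.0807495117188, -193.61550903320312), (15.024468421936035, 61.86711120605469), 84.06871032714844) ang 173.51514572007528
bar n 2433 rect ((616.2604370117188, -194.77377319335938), (14.778945922851562, 62.66937255859375), 82.88837432861328) ang 173.04417869461292
```

Request:
{"op": "move_arm", "data": {"motion": [0.1,0.45,0,0,4.5,0,0,3,0,4.5,0,0,3,0,4.5,0,0,1.4,0,4.5,0,0,0,0,0.8,0,0,0,0,0.8,0,0,0,0,0.8,0,0,0,0,0.8], "force": 40}}

```text
time_s: 17.15
eef_pos: [0.6177, -0.1963, 0.0803]
eef_rot: [0.884, 0.467, -0.0, -0.0]
force: [-4.9, 3.2, 1.2]
width: 0.014
gripper_force: 49.1
```

```bash
python3 -c "from h import *; state()"
```

```text
tcp [ 0.6177 -0.1963  0.0803] A 55.64 j6 1.75 w 0.014 F [-4.9  3.2  1.2] t 17.15
```

Request:
{"op": "move_arm", "data": {"motion": [0,-0.15,0,-0.15,0.8,0,0,0,-0.15,0.8,0,0,0,-0.15,0.8,0,0,0,-0.15,0.8,0,0,0,-0.15,0.8,0,0,0,-0.15,0.8,0,0,0,-0.1,0.8,0,0,0,0,0.8]}}

```text
time_s: 17.95
eef_pos: [0.6183, -0.1964, 0.0804]
eef_rot: [0.552, 0.834, 0.0, 0.002]
force: [4.3, -1.2, -3.1]
width: 0.0144
gripper_force: 46.8
```

Request:
{"op": "move_arm", "data": {"motion": [0,0,0,0,0.8]}}

```text
time_s: 18.05
eef_pos: [0.6183, -0.1964, 0.0803]
eef_rot: [0.554, 0.833, 0.0, 0.002]
force: [6.1, -1.1, -3.6]
width: 0.0141
gripper_force: 46.2
```

```bash
python3 -c "
from h import *
state(); print(robot.get_obs()['torque'])"
```

```text
tcp [ 0.6183 -0.1964  0.0803] A 112.74 j6 0.75 w 0.0141 F [ 6.1 -1.1 -3.6] t 18.05
[-0.20558408 -0.98689978 -0.07520586]
```

Request:
{"op": "move_arm", "data": {"motion": [0,0.15,0,0,0.8,0,0,0,0,4.5,0,0,0,0,4.5,0,0,-3,0,4.5,0,0,-4,0,4.5,1.9,-3.3,0,0,5,1.9,-3.3,0,0,6.9,1.9,-3.3,0,0,6.9]}}

```text
time_s: 18.85
eef_pos: [0.5034, -0.1807, 0.1496]
eef_rot: [0.553, 0.833, 0.0, 0.0]
force: [-0.4, -1.2, 0.4]
width: 0.069
gripper_force: 0.0
```

Request:
{"op": "move_arm", "data": {"motion": [0,0,0,-0.15,6.9,0,0,0,-0.15,6.9,0,0,0,-0.15,6.9,0,0,0,-0.15,6.9,0,0,0,-0.15,6.9,0,0,0,-0.15,6.9,0,0,0,-0.15,6.9,0,0,0,0,6.9]}}

```text
time_s: 19.65
eef_pos: [0.5046, -0.181, 0.1495]
eef_rot: [0.06, 0.998, 0.0, 0.0]
force: [-0.6, 1.7, 0.4]
width: 0.0689
gripper_force: 0.0
```

```bash
cat >> h.py <<'E'
def window(d,c=(.6165,-.195)):
    P=cloud(d); q=P[:,:2]-np.array(c); r=np.hypot(*q.T); a=np.degrees(np.arctan2(q[:,1],q[:,0]))%360
    m=(P[:,2]>.043)&(P[:,2]<.053)&(r>.08)&(r<.146)
    L=np.median(a[m&(a>135)&(a<165)]);R=np.median(a[m&(a>185)&(a<215)]); print('walls',L,R,'mid',(L+R)/2)
    t=(P[:,2]>.0385)&(P[:,2]<.0465)&(r>.075)&(r<.146)&(a>L+6)&(a<R-6); t=P[t]; c=circ(t[:,:2]); print('tin',len(t),c,'mid',((t.min(0)+t.max(0))/2).round(4)); return c[:2]
E
python3 - <<'E'
from h import *
d=snap('wrist','w10'); p,A=state(); t=window(d); to(p,t,A)
e=np.load('pics/w5.npz'); window(e)
E
```

```text
tcp [ 0.5046 -0.181   0.1494] A 172.86 j6 -0.36 w 0.0688 F [0.6 0.7 0.2] t 19.7
walls 142.92736030698822 202.38416777098055 mid 172.6557640389844
tin 396 [ 0.5079 -0.1788  0.0292] mid [ 0.5081 -0.1788  0.0403]
tx,ty cm -0.3031068788658719 0.25939766197688485
walls 146.38100830410605 205.83143202249482 mid 176.10622016330043
tin 453 [ 0.5043 -0.1876  0.0292] mid [ 0.5043 -0.1878  0.0403]
```

Request:
{"op": "move_arm", "data": {"motion": [-0.25,0.2,3,0,6.9,0,0,4,0,6.9,0,0,2,0,6.9,0,0,1.6,0,6.9,0,0,1.5,0,6.9,0,0,0,0,6.9,0,0,0,0,6.9]}}

```text
time_s: 20.4
eef_pos: [0.5073, -0.1795, 0.0286]
eef_rot: [0.062, 0.998, 0.0, -0.0]
force: [0.7, 0.5, 0.1]
width: 0.069
gripper_force: 0.0
```

Request:
{"op": "move_arm", "data": {"motion": [0,0,0,0,5,0,0,0,0,5,0,0,0,0,5,0,0,0,0,5,0,0,0,0,5], "force": 50}}

```text
time_s: 20.9
eef_pos: [0.5079, -0.18, 0.0299]
eef_rot: [0.061, 0.998, -0.001, 0.001]
force: [-3.3, 0.4, 7.1]
width: 0.0566
gripper_force: 51.3
```

Request:
{"op": "move_arm", "data": {"motion": [0,0,-3,0,5,0,0,-4.5,0,5,1.9,4.45,-2,0,5,1.9,4.45,-1.5,0,5,1.9,4.45,0,0,5,1.9,4.45,0,0,5,1.9,4.45,0,0,5,1.9,4.45,0,0,5]}}

```text
time_s: 21.7
eef_pos: [0.4268, 0.0983, 0.1383]
eef_rot: [0.061, 0.998, 0.0, 0.001]
force: [0.5, 0.9, -1.2]
width: 0.0564
gripper_force: 53.5
```

Request:
{"op": "move_arm", "data": {"motion": [0,0,0,0.15,5,0,0,0,0.15,5,0,0,0,0.15,5,0,0,0,0.15,5,0,0,0,0.15,5,0,0,0,0.15,5,0,0,0,0.15,5,0,0,0,0.15,5]}}

```text
time_s: 22.5
eef_pos: [0.4275, 0.0967, 0.1381]
eef_rot: [0.616, 0.787, 0.001, 0.001]
force: [0.3, -0.3, -1.4]
width: 0.0568
gripper_force: 53.6
```

Request:
{"op": "move_arm", "data": {"motion": [0,0,0,0.15,5,0,0,0,0.06,5,0,0,0,0,5,0,0,0,0,5]}}

```text
time_s: 22.9
eef_pos: [0.4273, 0.0966, 0.1378]
eef_rot: [0.692, 0.722, 0.0, 0.0]
force: [0.3, 0.8, -0.7]
width: 0.0568
gripper_force: 53.6
```

Run:
```python
from h import *
d=snap('wrist','w11'); p,A=state(); P=cloud(d); tins(d,P,[(.4255,.212),(.4222,.2855)])
b=P[(np.hypot(*(P[:,:2]-[.4265,.139]).T)<.036)&(P[:,2]<.0085)&(P[:,2]>0)];print(len(b),'rec4',b.min(0),b.max(0),(b.min(0)+b.max(0))/2); to(p,(.4265,.139),A)
m=(np.hypot(*(P[:,:2]-p[:2]).T)<.045)&(P[:,2]>p[2]+.008)&(P[:,2]<p[2]+.016)&(abs(P[:,0]-p[0])<.02);print('held y',P[m][:,1].min(),P[m][:,1].max())
```

```text
tcp [0.4273 0.0966 0.1376] A 92.38 j6 1.58 w 0.0565 F [ 0.1  0.  -1.2] t 22.95
(0.4255, 0.212) 2263 top 0.0248 circ [0.4256 0.2112 0.0292] mid [0.4255 0.2115]
(0.4222, 0.2855) 332 top 0.0253 circ [0.4224 0.286  0.0299] mid [0.4228 0.2603]
4564 rec4 [0.39328372 0.10457513 0.00205959] [0.46197733 0.1729371  0.00845087] [0.42763052 0.13875611 0.00525523]
tx,ty cm 4.23665560932513 0.09742247071518426
held y 0.06700387576493509 0.1274726743399169
```

Request:
{"op": "move_arm", "data": {"motion": [2.1,0.05,0,0,5,2.1,0.05,2,0,5,0,0,4,0,5,0,0,3,0,5,0,0,1.5,0,5,0,0,1,0,5,0,0,0.6,0,5,0,0,0,0,5]}}

```text
time_s: 23.75
eef_pos: [0.4265, 0.1386, 0.0161]
eef_rot: [0.693, 0.721, -0.0, -0.0]
force: [0.2, -0.6, -0.9]
width: 0.0564
gripper_force: 53.6
```

Request:
{"op": "move_arm", "data": {"motion": [0,0,0.2,0,5,0,0,0,0,5]}}

```text
time_s: 23.95
eef_pos: [0.427, 0.1387, 0.0147]
eef_rot: [0.693, 0.721, 0.0, 0.0]
force: [0.6, -0.4, -0.8]
width: 0.0563
gripper_force: 53.6
```

Request:
{"op": "move_arm", "data": {"motion": [0,0,0.1,0,5,0,0,0,0,7,0,0,0,0,7,0,0,0,0,7,0,0,-3,0,7,0,0,-5,0,7,0,0,-5,0,7,0,0,0,0,7]}}

```text
time_s: 24.75
eef_pos: [0.4301, 0.1392, 0.1489]
eef_rot: [0.693, 0.721, 0.004, 0.003]
force: [0.9, 0.0, -1.0]
width: 0.0703
gripper_force: 0.0
```

Run:
```python
from h import *
d=snap('wrist','w12'); p,A=state(); P=cloud(d); tins(d,P,[(.4255,.212),(.4222,.2855),(.427,.139),(.428,.067)]); to(p,(.6195,-.196),A)
```

```text
tcp [0.4288 0.139  0.1462] A 92.3 j6 1.68 w 0.0701 F [ 0.2 -0.2 -0.5] t 24.8
(0.4255, 0.212) 2074 top 0.0246 circ [0.4255 0.2115 0.0291] mid [0.4255 0.2116]
(0.4222, 0.2855) 1970 top 0.0246 circ [0.4223 0.2852 0.0291] mid [0.4228 0.284 ]
(0.427, 0.139) 2002 top 0.0245 circ [0.4264 0.1393 0.0291] mid [0.4266 0.1393]
(0.428, 0.067) 1841 top 0.0244 circ [0.4279 0.067  0.0291] mid [0.4279 0.0672]
tx,ty cm -34.23627110442109 17.711651216076692
```

Request:
{"op": "move_arm", "data": {"motion": [-4.25,2.2,-0.5,0,5,-4.25,2.2,0,0,5,-4.25,2.2,0,0,5,-4.25,2.2,0,0,5,-4.25,2.2,0,0,5,-4.25,2.2,0,0,5,-4.3,2.2,0,0,5,-4.3,2.2,0,0,5]}}

```text
time_s: 25.6
eef_pos: [0.6159, -0.1967, 0.1466]
eef_rot: [0.693, 0.721, -0.0, -0.001]
force: [1.0, 0.5, 0.2]
width: 0.0499
gripper_force: 0.0
```

Request:
{"op": "move_arm", "data": {"motion": [0,0,0,-0.12,5,0,0,0,-0.12,5,0,0,0,-0.12,5,0,0,0,0,5,0,0,0,0,5]}}

```text
time_s: 26.1
eef_pos: [0.6155, -0.1949, 0.1472]
eef_rot: [0.554, 0.833, -0.0, -0.001]
force: [0.0, -0.3, 0.0]
width: 0.0501
gripper_force: 0.0
```

Run:
```python
from h import *
d=snap('wrist','w13'); p,A=state(); bar(d,cloud(d)); to(p,(.618,-.1945),A)
```

```text
tcp [ 0.6156 -0.1949  0.1475] A 112.74 j6 0.75 w 0.0501 F [0.4 0.6 0.5] t 26.15
bar n 1844 rect ((616.8572387695312, -193.74832153320312), (14.813526153564453, 62.456321716308594), 22.16010284423828) ang 112.91140871512995
tx,ty cm -0.05929208490741941 0.23463853710997837
```

Descend 6.8 cm, grip, turn 60° counter-clockwise.

Request:
{"op": "move_arm", "data": {"motion": [-0.05,0.2,0,0,4.5,0,0,3,0,4.5,0,0,3,0,4.5,0,0,0.8,0,4.5,0,0,0,0,0.8,0,0,0,0,0.8,0,0,0,0,0.8,0,0,0,0,0.8], "force": 40}}

```text
time_s: 26.95
eef_pos: [0.6179, -0.1954, 0.0816]
eef_rot: [0.553, 0.833, -0.0, 0.0]
force: [-5.0, -1.8, 2.7]
width: 0.0141
gripper_force: 40.7
```

Request:
{"op": "move_arm", "data": {"motion": [0,0,0,-0.15,0.8,0,0,0,-0.15,0.8,0,0,0,-0.15,0.8,0,0,0,-0.15,0.8,0,0,0,-0.15,0.8,0,0,0,-0.15,0.8,0,0,0,-0.15,0.8,0,0,0,0,0.8]}}

```text
time_s: 27.75
eef_pos: [0.6177, -0.1956, 0.0816]
eef_rot: [0.058, 0.998, -0.001, 0.0]
force: [-6.5, -2.5, 3.0]
width: 0.0138
gripper_force: 42.0
```

```bash
python3 -c "from h import *; state()"
```

```text
tcp [ 0.6177 -0.1956  0.0816] A 173.36 j6 -0.3 w 0.0138 F [-6.5 -2.5  3. ] t 27.75
```

Request:
{"op": "move_arm", "data": {"motion": [0,0,0,0,4.5,0,0,0,0,4.5,0,0,-3,0,4.5,0,0,-4,0,4.5,3.7,0.1,0,0,6,3.7,0.1,0,0,6.9,3.7,0.1,0,0,6.9,0,0,0,0,6.9]}}

```text
time_s: 28.55
eef_pos: [0.5039, -0.1768, 0.1503]
eef_rot: [0.061, 0.998, 0.001, -0.002]
force: [0.1, 0.1, -0.2]
width: 0.069
gripper_force: 0.0
```

Run:
```python
from h import *
d=snap('wrist','w14'); p,A=state(); t=window(d); to(p,t,A)
```

```text
tcp [ 0.5068 -0.1779  0.1509] A 173.04 j6 -0.35 w 0.0691 F [ 1.2 -0.7  0.5] t 28.6
walls 142.2672990244283 201.69140077605903 mid 171.97934990024368
tin 433 [ 0.5082 -0.1769  0.0292] mid [ 0.5084 -0.177   0.0404]
tx,ty cm -0.1265757878860529 0.11117550915068196
```

Request:
{"op": "move_arm", "data": {"motion": [-0.1,0.1,3,0,6.9,0,0,4,0,6.9,0,0,2,0,6.9,0,0,1.7,0,6.9,0,0,1.5,0,6.9,0,0,0,0,6.9,0,0,0,0,6.9]}}

```text
time_s: 29.3
eef_pos: [0.5103, -0.1778, 0.0286]
eef_rot: [0.06, 0.998, -0.0, 0.0]
force: [0.6, 0.1, -0.1]
width: 0.0691
gripper_force: 0.0
```

Request:
{"op": "move_arm", "data": {"motion": [0,0,0,0,5,0,0,0,0,5,0,0,0,0,5,0,0,0,0,5,0,0,0,0,5], "force": 50}}

```text
time_s: 29.8
eef_pos: [0.5105, -0.1782, 0.0298]
eef_rot: [0.06, 0.998, -0.001, 0.001]
force: [-0.1, -0.2, 4.8]
width: 0.0558
gripper_force: 51.9
```

Request:
{"op": "move_arm", "data": {"motion": [0,0,-3,0,5,0,0,-4.5,0,5,1.35,4.4,-2,0,5,1.35,4.4,-1.5,0,5,1.35,4.4,0,0,5,1.35,4.4,0,0,5,1.35,4.4,0,0,5,1.35,4.4,0,0,5]}}

```text
time_s: 30.6
eef_pos: [0.4608, 0.0959, 0.1393]
eef_rot: [0.06, 0.998, 0.0, 0.001]
force: [1.5, 1.0, -0.9]
width: 0.0559
gripper_force: 54.0
```

Request:
{"op": "move_arm", "data": {"motion": [1.35,4.4,0,0,5,1.35,4.4,0,0,5,1.35,4.4,0,0,5,1.35,4.4,0,0,5,1.35,4.2,0,0,5,0,0,0,0.15,5,0,0,0,0.15,5,0,0,0,0.15,5]}}

```text
time_s: 31.4
eef_pos: [0.4201, 0.3195, 0.1391]
eef_rot: [0.284, 0.959, 0.001, 0.001]
force: [-0.2, -0.6, -0.6]
width: 0.0555
gripper_force: 54.0
```

Request:
{"op": "move_arm", "data": {"motion": [0,0,0,0.15,5,0,0,0,0.15,5,0,0,0,0.15,5,0,0,0,0.15,5,0,0,0,0.15,5,0,0,0,0.15,5,0,0,0,0.07,5,0,0,0,0,5]}}

```text
time_s: 32.2
eef_pos: [0.4204, 0.319, 0.139]
eef_rot: [0.697, 0.717, 0.001, 0.0]
force: [-0.4, 0.5, -0.8]
width: 0.0557
gripper_force: 54.0
```

Run:
```python
from h import *
d=snap('wrist','w15'); p,A=state(); P=cloud(d); tins(d,P,[(.4222,.2855),(.4255,.2115)])
b=P[(np.hypot(*(P[:,:2]-[.4195,.358]).T)<.038)&(P[:,2]<.0085)&(P[:,2]>0)];print(len(b),'rec1',b.min(0),b.max(0),(b.min(0)+b.max(0))/2); to(p,(.4195,.358),A)
m=(np.hypot(*(P[:,:2]-p[:2]).T)<.045)&(P[:,2]>p[2]+.008)&(P[:,2]<p[2]+.016)&(abs(P[:,0]-p[0])<.02);print('held y',P[m][:,1].min(),P[m][:,1].max())
cv2.imwrite('pics/w15b.png',d['image'][:,:,::-1])
```

```text
tcp [0.4203 0.3189 0.1389] A 91.82 j6 2.05 w 0.0553 F [ 0.5 -0.4 -1.2] t 32.25
(0.4222, 0.2855) few 33
(0.4255, 0.2115) 218 top 0.0247 circ [0.4253 0.2112 0.0285] mid [0.4278 0.1905]
4498 rec1 [0.38664525 0.32671933 0.00216724] [0.45572952 0.39448931 0.0084931 ] [0.42118738 0.36060432 0.00533017]
tx,ty cm 3.9073764019650037 0.04480780201458285
held y 0.29114901929915177 0.3515747981944285
```

Request:
{"op": "move_arm", "data": {"motion": [1.95,0.05,0,0,5,1.9,0.05,2,0,5,0,0,4,0,5,0,0,3,0,5,0,0,1.5,0,5,0,0,1.1,0,5,0,0,0.7,0,5,0,0,0,0,5]}}

```text
time_s: 33.05
eef_pos: [0.4198, 0.3571, 0.0149]
eef_rot: [0.696, 0.718, -0.0, -0.0]
force: [-0.1, 0.1, -1.2]
width: 0.0556
gripper_force: 54.0
```

Request:
{"op": "move_arm", "data": {"motion": [0,0,0.1,0,5,0,0,0,0,5]}}

```text
time_s: 33.25
eef_pos: [0.4204, 0.3575, 0.0149]
eef_rot: [0.696, 0.718, 0.001, 0.0]
force: [-0.2, 0.6, -1.1]
width: 0.0557
gripper_force: 54.0
```

Request:
{"op": "move_arm", "data": {"motion": [0,0,0.1,0,5,0,0,0,0,7,0,0,0,0,7,0,0,0,0,7,0,0,-3,0,7,0,0,-5,0,7,0,0,-5,0,7,-4,0,0,0,7]}}

```text
time_s: 34.05
eef_pos: [0.4253, 0.3219, 0.1498]
eef_rot: [0.695, 0.719, 0.006, 0.001]
force: [1.8, -0.3, -0.9]
width: 0.0703
gripper_force: 0.0
```

Run:
```python
from h import *
d=snap('wrist','w16'); p,A=state(); P=cloud(d); tins(d,P,[(.42,.359),(.4222,.2855),(.4255,.212)]); to(p,(.618,-.1945),A)
```

```text
tcp [0.4228 0.3142 0.1464] A 91.77 j6 2.04 w 0.0695 F [-0.  -2.6 -0.7] t 34.1
(0.42, 0.359) 2015 top 0.0247 circ [0.4191 0.3603 0.0292] mid [0.4191 0.3602]
(0.4222, 0.2855) 1926 top 0.0245 circ [0.4221 0.2859 0.0292] mid [0.422  0.2857]
(0.4255, 0.212) 1674 top 0.0243 circ [0.4253 0.212  0.0292] mid [0.4252 0.2117]
tx,ty cm -51.446117797969016 17.94070162008638
```

All five recesses are filled and flat. Now turn the platter the last 180° so that the blank closes the window.

Request:
{"op": "move_arm", "data": {"motion": [-4.7,0.5,0,0,5,-4.7,0.5,0,0,5,-4.7,0.5,0,0,5,-4.7,0.5,0,0,5,-4.7,0.5,0,0,5,-4.7,0.5,0,0,5,-4.6,0.5,0,0,5,-4.6,0.5,0,0,5]}}

```text
time_s: 34.9
eef_pos: [0.4719, -0.0573, 0.143]
eef_rot: [0.697, 0.718, -0.0, -0.0]
force: [0.8, 0.7, -0.6]
width: 0.0501
gripper_force: 0.0
```

Request:
{"op": "move_arm", "data": {"motion": [-3.5,3.45,0,0,5,-3.5,3.45,0,0,5,-3.5,3.45,0,0,5,-3.5,3.45,0,0,5,0,0,0,0.15,5,0,0,0,0.15,5,0,0,0,0.15,5,0,0,0,0.15,5]}}

```text
time_s: 35.7
eef_pos: [0.614, -0.1913, 0.1424]
eef_rot: [0.879, 0.477, -0.0, -0.001]
force: [0.5, -0.2, 0.5]
width: 0.0499
gripper_force: 0.0
```

Request:
{"op": "move_arm", "data": {"motion": [0,0,0,0.15,5,0,0,0,0.15,5,0,0,0,0.15,5,0,0,0,0.15,5,0,0,0,0.15,5,0,0,0,0.15,5,0,0,0,0.15,5,0,0,0,0,5]}}

```text
time_s: 36.5
eef_pos: [0.614, -0.1911, 0.1427]
eef_rot: [1.0, -0.026, -0.0, -0.0]
force: [-0.5, -0.6, 0.5]
width: 0.05
gripper_force: 0.0
```

Run:
```python
from h import *
d=snap('wrist','w17'); p,A=state(); bar(d,cloud(d)); to(p,(.618,-.195),A)
```

```text
tcp [ 0.614  -0.1911  0.1427] A -2.64 j6 2.77 w 0.0501 F [-0.3 -0.3 -0. ] t 36.55
bar n 1974 rect ((617.826904296875, -194.4080352783203), (15.408177375793457, 62.66037368774414), 82.0050048828125) ang 172.00052453270786
tx,ty cm 0.41401465895454836 0.3680386542352266
```

Request:
{"op": "move_arm", "data": {"motion": [0.4,0.35,0,0.09,4.5,0,0,3,0,4.5,0,0,2.3,0,4.5,0,0,0.8,0,4.5,0,0,0,0,0.8,0,0,0,0,0.8,0,0,0,0,0.8,0,0,0,0,0.8], "force": 40}}

```text
time_s: 37.35
eef_pos: [0.6186, -0.1957, 0.0833]
eef_rot: [0.998, -0.069, 0.001, 0.001]
force: [-2.6, -4.0, 1.5]
width: 0.0137
gripper_force: 43.2
```

Request:
{"op": "move_arm", "data": {"motion": [0,0,0,-0.15,0.8,0,0,0,-0.15,0.8,0,0,0,-0.15,0.8,0,0,0,-0.15,0.8,0,0,0,-0.15,0.8,0,0,0,-0.15,0.8,0,0,0,-0.15,0.8,0,0,0,-0.15,0.8]}}

```text
time_s: 38.15
eef_pos: [0.6183, -0.1952, 0.0833]
eef_rot: [0.861, 0.509, 0.0, 0.0]
force: [-2.9, -0.9, 3.5]
width: 0.0142
gripper_force: 43.6
```

Request:
{"op": "move_arm", "data": {"motion": [0,0,0,-0.15,0.8,0,0,0,-0.15,0.8,0,0,0,-0.15,0.8,0,0,0,-0.15,0.8,0,0,0,-0.15,0.8,0,0,0,-0.15,0.8,0,0,0,-0.15,0.8,0,0,0,-0.15,0.8]}}

```text
time_s: 38.95
eef_pos: [0.6176, -0.1952, 0.0833]
eef_rot: [0.424, 0.906, -0.001, -0.0]
force: [-5.8, -2.2, 5.8]
width: 0.0137
gripper_force: 43.8
```

Request:
{"op": "move_arm", "data": {"motion": [0,0,0,-0.15,0.8,0,0,0,-0.15,0.8,0,0,0,-0.15,0.8,0,0,0,-0.15,0.8,0,0,0,0,0.8,0,0,0,0,0.8]}}

```text
time_s: 39.55
eef_pos: [0.6175, -0.1955, 0.0833]
eef_rot: [0.14, 0.99, -0.001, -0.0]
force: [-6.8, -3.0, 5.3]
width: 0.0139
gripper_force: 43.8
```

```bash
python3 -c "from h import *; state()"
```

```text
tcp [ 0.6175 -0.1955  0.0833] A 163.92 j6 -0.14 w 0.0139 F [-6.8 -3.   5.3] t 39.55
```

Request:
{"op": "move_arm", "data": {"motion": [0,0,0,-0.1,0.8,0,0,0,-0.075,0.8,0,0,0,0,0.8,0,0,0,0,4,0,0,0,0,4,0,0,-3,0,4,0,0,-3,0,4,0,0,0,0,4]}}

```text
time_s: 40.35
eef_pos: [0.6209, -0.1957, 0.1467]
eef_rot: [0.053, 0.999, -0.001, 0.004]
force: [0.9, -0.2, 0.1]
width: 0.0397
gripper_force: 0.0
```

Run:
```python
from h import *
d=snap('wrist','w18'); p,A=state(); P=cloud(d); bar(d,P)
def blank(P,c=(.6175,-.1945)):
    q=P[:,:2]-np.array(c); r=np.hypot(*q.T); a=np.degrees(np.arctan2(q[:,1],q[:,0]))%360
    m=(P[:,2]>.057)&(P[:,2]<.0625)&(r>.08)&(r<.14)&(abs(a-172)<35); h=a[m]; print('blank',len(h),np.quantile(h,[.002,.998]),h.min(),h.max())
blank(P); e=np.load('pics/w4.npz'); blank(cloud(e)); bar(e,cloud(e))
```

```text
tcp [ 0.62   -0.1953  0.1446] A 173.96 j6 -0.31 w 0.0401 F [-0.3  0.1 -1. ] t 40.4
bar n 1903 rect ((616.8775024414062, -194.57638549804688), (15.217604637145996, 62.85905838012695), 84.59056854248047) ang 174.2717503463105
blank 11348 [146.20323354 201.89937633] 142.42021898912165 203.33385195165383
blank 15191 [145.10114676 200.84156097] 144.79308167539347 203.7062623761632
bar n 2433 rect ((616.2604370117188, -194.77377319335938), (14.778945922851562, 62.66937255859375), 82.88837432861328) ang 173.04417869461292
```

The platter is 1.2° past. I'll regrip and trim it.

Request:
{"op": "move_arm", "data": {"motion": [0.2,0,3,0,4,0,0,3,0,4,0,0,0,0,4,0,0,0,0,0.8,0,0,0,0,0.8,0,0,0,0,0.8,0,0,0,0.02,0.8,0,0,0,0,0.8]}}

```text
time_s: 41.2
eef_pos: [0.6168, -0.1955, 0.0834]
eef_rot: [0.064, 0.998, -0.001, 0.001]
force: [-1.2, -4.5, 4.6]
width: 0.0142
gripper_force: 44.1
```

Request:
{"op": "move_arm", "data": {"motion": [0,0,0,0,0.8,0,0,0,0,4,0,0,0,0,4,0,0,-3,0,4,0,0,-3,0,4,0,0,0,0,4,0,0,0,0,4]}}

```text
time_s: 41.9
eef_pos: [0.6166, -0.1945, 0.1426]
eef_rot: [0.063, 0.998, 0.0, 0.001]
force: [-0.5, 0.2, 0.3]
width: 0.0399
gripper_force: 0.0
```

Run:
```python
from h import *
d=snap('wrist','w19'); p,A=state(); P=cloud(d); bar(d,P)
q=P[:,:2]-np.array((.6175,-.1945)); r=np.hypot(*q.T); a=np.degrees(np.arctan2(q[:,1],q[:,0]))%360
m=(P[:,2]>.057)&(P[:,2]<.0625)&(r>.08)&(r<.14)&(abs(a-172)<35); print(np.quantile(a[m],[.002,.998])); to(p,(.6364,-.041),A)
```

```text
tcp [ 0.6159 -0.1943  0.1416] A 172.81 j6 -0.29 w 0.0401 F [ 0.3 -1.1 -1.2] t 41.95
bar n 1920 rect ((616.2052001953125, -194.77430725097656), (14.59488582611084, 62.38480758666992), 83.34405517578125) ang 172.80575209300957
[144.84729485 200.649053  ]
tx,ty cm -0.11139138688955481 15.460656658330802
```

Request:
{"op": "move_arm", "data": {"motion": [0,3,-1,0,5.5,0,4.2,0,0,5.5,-0.1,4.2,0,0,5.5,0,4.05,0,0,5.5,0,0,0,0,5.5,0,0,0,0,5.5]}}

```text
time_s: 42.55
eef_pos: [0.6359, -0.0405, 0.1509]
eef_rot: [0.062, 0.998, 0.0, -0.001]
force: [0.4, 0.4, -0.3]
width: 0.0551
gripper_force: 0.0
```

Run:
```python
from h import *
d=snap('wrist','w20'); p,A=state(); P=cloud(d); tins(d,P,[(.6364,-.041)],.122,.136); to(p,(.6364,-.041),A)
e=np.load('pics/w3.npz'); tins(e,cloud(e),[(.6364,-.041)],.122,.136)
```

```text
tcp [ 0.636  -0.0416  0.1511] A 172.82 j6 -0.05 w 0.0552 F [-0.4 -0.5 -0.9] t 42.6
(0.6364, -0.041) 1688 top 0.1304 circ [ 0.6359 -0.0409  0.0094] mid [ 0.6362 -0.0404]
tx,ty cm -0.03591495909029611 0.06582136987747308
(0.6364, -0.041) 1425 top 0.1303 circ [ 0.6358 -0.0406  0.0095] mid [ 0.6358 -0.0405]
```

Request:
{"op": "move_arm", "data": {"motion": [0,0.05,2.5,0,5.5,0,0,2.2,0,5.5,0,0,0,0,5.5,0,0,0,0,2,0,0,0,0,2,0,0,0,0,2,0,0,0,0,2,0,0,-0.25,0,2], "force": 50}}

```text
time_s: 43.4
eef_pos: [0.6368, -0.0415, 0.1075]
eef_rot: [0.063, 0.998, -0.0, 0.0]
force: [3.8, -4.0, -12.0]
width: 0.0261
gripper_force: 49.7
```

Request:
{"op": "move_arm", "data": {"motion": [0,0,0,0.15,2,0,0,0,0.15,2,0,0,0,0.15,2,0,0,0,0.15,2,0,0,0,0.15,2,0,0,0,0.15,2,0,0,0,0.15,2,0,0,0,0.1,2]}}

```text
time_s: 44.2
eef_pos: [0.6368, -0.0416, 0.1068]
eef_rot: [0.598, 0.802, -0.0, 0.0]
force: [4.0, -4.6, -10.6]
width: 0.0262
gripper_force: 49.8
```

Request:
{"op": "move_arm", "data": {"motion": [0,0,0,0.03,2,0,0,0,0,2]}}

```text
time_s: 44.4
eef_pos: [0.6368, -0.0416, 0.1068]
eef_rot: [0.608, 0.794, -0.0, 0.0]
force: [2.8, -4.4, -10.0]
width: 0.026
gripper_force: 49.8
```

```bash
python3 -c "
from h import *
state(); print(robot.get_obs()['torque'])"
```

```text
tcp [ 0.6368 -0.0416  0.1068] A 105.11 j6 1.13 w 0.026 F [  2.8  -4.4 -10. ] t 44.4
[-0.96107984 -0.85426862  0.07483876]
```

Request:
{"op": "move_arm", "data": {"motion": [0,0,0,0.05,2,0,0,0,0,2,0,0,0.5,0,2,0,0,0,0,2,0,0,0,0,2]}}

```text
time_s: 44.9
eef_pos: [0.6365, -0.041, 0.1023]
eef_rot: [0.627, 0.779, -0.0, -0.0]
force: [2.0, -2.4, -9.1]
width: 0.026
gripper_force: 50.1
```

```bash
python3 -c "
from h import *
state(); print(robot.get_obs()['torque'])"
```

```text
tcp [ 0.6365 -0.041   0.1023] A 102.35 j6 1.18 w 0.026 F [ 2.  -2.4 -9.1] t 44.9
[-0.44156364 -0.33246032 -0.03503083]
```

Request:
{"op": "move_arm", "data": {"motion": [0,0,0.5,0,2,0,0,0.4,0,2,0,0,0,0,2,0,0,0,0,2]}}

```text
time_s: 45.3
eef_pos: [0.6366, -0.0411, 0.0938]
eef_rot: [0.627, 0.779, 0.0, 0.0]
force: [0.9, -2.1, -3.7]
width: 0.0261
gripper_force: 50.6
```

Request:
{"op": "move_arm", "data": {"motion": [0,0,0.1,0,2,0,0,0,0,6,0,0,0,0,6,0,0,0,0,6,0,0,-3,0,6,0,0,-5,0,6,0,0,-5,0,6,0,0,0,0,6]}}

```text
time_s: 46.1
eef_pos: [0.6401, -0.0415, 0.2302]
eef_rot: [0.627, 0.779, 0.003, 0.005]
force: [0.7, 0.5, 0.3]
width: 0.0595
gripper_force: 0.0
```

Request:
{"op": "move_arm", "data": {"motion": [-2,-4,-2,0,6,-2,-4,-2,0,6,0,0,0,0,6,0,0,0,0,6]}}

```text
time_s: 46.5
eef_pos: [0.5671, -0.0977, 0.2634]
eef_rot: [0.628, 0.778, 0.001, 0.001]
force: [0.2, 0.0, -1.2]
width: 0.06
gripper_force: 0.0
```

Run:
```python
from h import *
d=snap('wrist','w21'); p,A=state(); P=cloud(d); tins(d,P,[(.6364,-.041)],.1,.136); bar(d,P)
e=np.load('pics/w1.npz'); tins(e,cloud(e),[(.6364,-.041)],.1,.136); tins(d,P,[(.428,.067),(.4265,.139),(.4255,.2117)])
a=cv2.resize(d['image'][:,:,::-1],(800,500),interpolation=3); s=snap('scene','s9')['image'][150:310,245:425,::-1]
c=cv2.resize(s,(281,250),interpolation=3); cv2.imwrite('pics/fin.png',np.vstack([a,])) ; a[0:250,0:281]=c; cv2.imwrite('pics/fin.png',a)
```

```text
tcp [ 0.5673 -0.0971  0.2627] A 102.29 j6 1.06 w 0.0601 F [ 0.1  0.4 -0.2] t 46.55
(0.6364, -0.041) 701 top 0.1174 circ [ 0.6357 -0.0406  0.0096] mid [ 0.636  -0.0404]
bar n 592 rect ((616.8246459960938, -193.62692260742188), (14.847464561462402, 63.083335876464844), 83.44562530517578) ang 172.84182984634919
(0.6364, -0.041) 586 top 0.1174 circ [ 0.6362 -0.0405  0.0096] mid [ 0.6365 -0.0405]
(0.428, 0.067) 1035 top 0.0246 circ [0.4284 0.0664 0.0291] mid [0.4286 0.0659]
(0.4265, 0.139) few 0
(0.4255, 0.2117) few 0
```

View pics/fin.png

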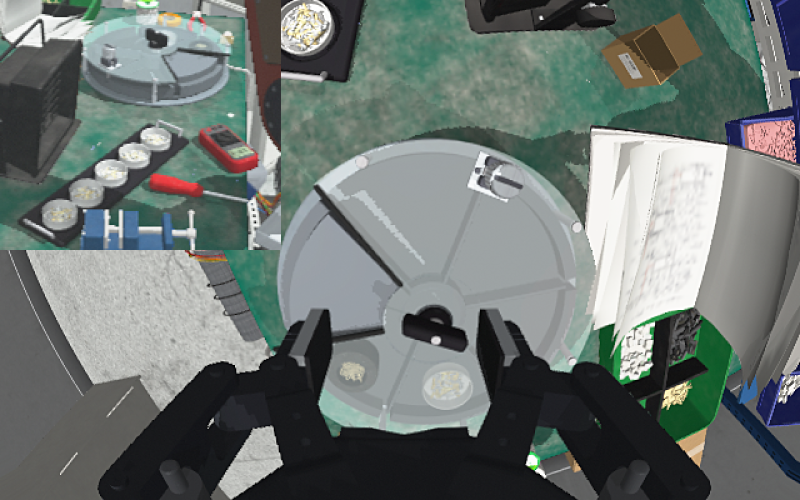

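The tray (inset, around (110,180)) now holds five tins. The blank closes the window at (335,260), and the collar at (495,178) is down at its starting height of 117 mm. The cleaner (352,368) and the one spare tin (447,383) are still in the carousel. Handing in.

```bash
python3 -c "
from h import *
print(robot.job_done())"
```

```text
the job is handed in; nothing more can be done
None
```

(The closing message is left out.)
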